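# Balance a connecting rod across an edge

### The job

Find the balance point of the connecting rod: pick it up, lay it flat and square across the narrow top edge of the balancing stand, and shift it along until it stays level by itself, carried by that edge alone. Set it down gently and never bear down on the edge, leave the caliper, writing pad, mouse and tread gauge where they are, and leave the rod balanced there, let go, so that its centre of mass can be scribed.

Things in the scene. Friction and masses are not known exactly. Their poses are not given: they have to be found in the camera images.
- rod: Bare steel connecting rod, 286 mm long, lying flat (bores upright), 24 mm thick all along, flat underneath; 0.3 to 0.65 kg. Origin: underside of the shank on the centre line; x along the rod to the big end, z up. Its end pads hold differing metal inside, so its centre of mass lies anywhere on the centre line from x = -57 to +48 mm and cannot be seen
- rod_shank (a point): middle of the rod's I-section shank (x = 0, half way up its 24 mm). The shank is 28 mm wide with parallel sides, from x = -95 to +40 mm: the place to grip it from above
- rod_bore (a point): centre of the big bore (x = +85, z = +12 mm of the rod). Bore 52 mm wide, right through, roomy enough for shut fingers to reach in from above and push or pull the rod along. Big end: 78 mm ring, 90 mm wide over its bolt bosses; behind it a flat-ended weight pad 30 mm wide, ending at x = +138 mm
- rod_small (a point): centre of the small brass-bushed bore (x = -115, z = +12 mm of the rod), bore 24 mm, ring 42 mm; behind it a flat-ended weight pad 20 mm wide, ending at x = -148 mm
- stand: Balancing stand, fixed to the bench: grey base 70 x 110 x 6 mm with an upright, steel edge, on a rubber mount that gives a degree or so, along its middle. Origin: middle of the base's underside; y runs along the edge, x across it (the way the rod must lie, big end either way), z up
- edge (a point): middle of the edge's flat top: 20 mm above the bench, 12 mm wide, 80 mm long. With its centre of mass off this strip the rod tips, heavy end down on the bench (0.11 to 0.22 rad), and must go towards its high end. Leaning fingers can hold it up by friction: it shows its balance only untouched, after a second or two of rocking
- caliper: vernier caliper lying on the bench, 68 x 215 x 10 mm; bystander
- ruled_pad: white writing pad lying on the bench, 191 x 148 x 10 mm; bystander
- mouse: black computer mouse, 112 x 62 x 35 mm; bystander
- tread_gauge: small yellow tyre-tread gauge, 34 x 91 x 9 mm; bystander
Things that resemble listed ones, but are neither listed nor needed, are in the scene too. Leave any orange look-alike of the stand alone.

How it is judged (in metres and radians):
At the end, for the whole second after the job is handed in: The rod lies level (within 0.05 rad), square across the edge (its x within 0.26 rad of the stand's x, either way round), underside 17 to 24 mm above the bench, its weight on the edge (over 2 N), at rest and let go (angle between rod's own z axis and vertical below 0.05 rad and z of rod in the frame of stand between 0.017 and 0.024 m and angle between the x axis of rod and the x axis of stand, either way round below 0.26 rad and contact force between rod and stand above 2 N and linear speed of rod below 0.01 m/s and angular speed of rod below 0.15 rad/s); the robot touches nothing.
It fails at once if the rod is pressed or dropped on the edge of the stand with more than 30 N (contact force between rod and stand above 30 N).
It fails at once if the caliper, pad, mouse or tread gauge is moved more than 20 mm (distance of any of caliper, ruled_pad, mouse, tread_gauge from where it was at the start of the episode above 0.02 m).
It also fails if it takes over 64 s, if anything falls off the work surface, if the arm or the gripper's body presses on something with over 40 N, if the wrist force passes 120 N, or if a joint passes its speed limit or range.

### The arm

A 7-joint arm with a two-finger parallel gripper is mounted at the origin on a cart in front of the work surface, level with it; the furniture and walls round the work are solid. World frame = base frame: x ahead of the robot, y to its left, z up, the work surface at z = 0. Lengths are in m, angles in degrees, forces in N, time in s.
With the tool pointing down it reaches from about 0.425 to 0.875 m from the base axis. Payload 8.4 kg.
Tool frame: the origin (TCP) lies between the finger pads; the fingertips stand ahead of it and the grasp point (between the pads) lies 3 mm ahead of it (ctrl.tip_extent is the z of the fingertips in the tool frame, in m); z points along the fingers, y is the line along which they close (so a half turn about z gives the same grasp; the last joint's range is limited). The gripper opens to 87 mm and grips with 3 to 60 N. Pads are 19 mm wide; open, the fingers measure 117 mm over their backs; the gripper's body (75 mm by 190 mm) begins 51 mm behind the grasp point.
Start: joints at [-75.012, 19.091, 2.286, 83.961, -0.768, 76.965, -3.352], TCP at [0.229, 0.608, 0.213] pointing down, gripper open.
Joint ranges: [-147.57, 147.57], [-21.85, 119.76], [-74.77, 79.35], [14.55, 137.4], [-85.83, 265.84], [4.83, 119.75], [-152.11, 152.11]. Speed limits (degrees/s): [127.2, 127.2, 159.86, 159.86, 180, 180, 180].

### API

Orientations are given as [roll, pitch, yaw] about the fixed x, y, z axes, in that order (R = Rz(yaw) Ry(pitch) Rx(roll)).
In Python, from workcell import ctrl gives the robot as it stands.
- The arm moves only by the tool drive_tool, never from a script. Its argument "increments" is a list of rows, each an object with "delta_pos": the shift along the tool's x, y, z in cm, a list of three; "rot": the turn, a rotation vector about the tool's x, y, z in rad, a list of three; "hand": the opening, from 0 (shut) to 1 (fully open). In form: [{"delta_pos": [tx, ty, tz], "rot": [rx, ry, rz], "hand": hand}, ...]. A call has 1 to 12 rows; each row is the pose to reach, as a shift and turn from the pose commanded when the call began, along the tool's axes at that moment; what a row does not reach only later rows make up. A row lasts 1/12 s, in which the tool goes at most 41.7 mm and 7.16 degrees, less where a joint would pass 70% of its speed; a pose out of reach is approached as far as the arm can. A call with a gripper value outside its range is refused whole. The fingers move at their own pace and stop on an object; "force" is the grip in N (left out, the last holds). Time passes only in rows, so rows that repeat a pose let the fingers close. It gives the time, the measured TCP pose, the force, the opening and the grip force at its end, in the units of the state.
- ctrl.state(): the state, without advancing time (a new reading comes with each control period).
- ctrl.capture(name): name is "side" or "top"; returns the picture (420x560x3 uint8, blue, green, red); there is no depth.
- ctrl.camera_params(name): a dict with "fx", "fy", "cx", "cy" (pixels), "distortion" ([k1, k2, p1, p2, k3] as OpenCV has them; the pictures are not rectified), "camera_from_world" (4x4, takes a point from world to camera coordinates). Camera axes: x right, y down, z forward; pixel columns grow to the right and rows downward; lengths in m; the calibration is good to about 2 mm. A picture is of the moment at which its call begins. camera_params takes no time and is no camera call.
- ctrl.finish_job(): hands the job in; it is judged then, once.
The state is a dict: "t": time; "joints": joint angles; "joint_vel": joint speeds; "joint_efforts": joint torques, N m; "ee_pos": TCP position; "tcp_rot": TCP orientation; "force": force on the tool from outside, world axes, zero at the start; "torque": the same for the moment, N m; "width": finger opening in m; "gripper_force": force on a finger pad.
Only numpy, scipy, OpenCV 4.12 (cv2) and the standard library are available. Lean on these libraries where they do the work, as an engineer would, in place of code of your own. Each camera call takes 0.05 s, during which the arm holds its last target. There are 200 camera calls.

## Working session

There is one attempt and no reset: what is moved stays moved. The work goes in short steps, Python scripts to look and compute and a tool call to move; the robot and the scene stay as the last step left them, time stands still between calls to the robot, and variables do not carry over. Pictures are saved under pics/ and viewed, at most 10 in all, crops included, and the job is handed in when it is done.

Besides the shell and the picture viewer there is one more tool, called after "Emit:" as name([rows], argument=value, ...), one row to a line, values as JSON. drive_tool: Moves the arm, as the interface text tells. Its arguments: {"type":"object","properties":{"increments":{"type":"array","items":{"type":"object","properties":{"delta_pos":{"type":"array","items":{"type":"number"}},"rot":{"type":"array","items":{"type":"number"}},"hand":{"type":"number"}}}},"force":{"type":"number"}},"required":["increments"]}

```bash
mkdir -p pics; ls
python3 - <<'E'
from workcell import ctrl
import cv2,numpy as np
for n in("top","side"):
    cv2.imwrite(f"pics/{n}0.png",ctrl.capture(n)); p=ctrl.camera_params(n)
    print(n,{k:np.round(v,3).tolist() for k,v in p.items()})
print(ctrl.state(), ctrl.tip_extent)
E
```

```text
pics
top {'fx': 420.106, 'fy': 420.106, 'cx': 272.871, 'cy': 204.244, 'distortion': [0.021, 0.0, 0.0, 0.0, 0.0], 'camera_from_world': [[0.005, -1.0, -0.011, -0.032], [-0.987, -0.003, -0.16, 0.508], [0.16, 0.011, -0.987, 1.187], [0.0, 0.0, 0.0, 1.0]]}
side {'fx': 520.115, 'fy': 520.115, 'cx': 278.467, 'cy': 219.51, 'distortion': [0.044, 0.0, 0.0, 0.0, 0.0], 'camera_from_world': [[-0.546, -0.838, 0.014, 0.25], [-0.659, 0.42, -0.624, 0.383], [0.517, -0.35, -0.781, 1.458], [0.0, 0.0, 0.0, 1.0]]}
{'t': 0.1, 'joints': array([-75.00992807,  19.12817619,   2.28468094,  84.00707795,
        -0.76650616,  76.96649828,  -3.35107017]), 'joint_vel': array([ 0.05960763, -0.09134678,  0.01965501, -0.17027436,  0.03091451,
        0.037776  , -0.02887585]), 'joint_efforts': array([ 5.67078314e-03, -6.57808471e+01,  1.34129114e+00, -4.04712796e+01,
       -5.95561042e-02,  4.08940972e-02,  5.70027532e-05]), 'ee_pos': array([0.22935508, 0.60770494, 0.21253373]), 'tcp_rot': array([-1.79913752e+02,  7.02984849e-03,  1.59326200e+02]), 'force': array([-0.44105178, -0.39881245, -0.17468198]), 'torque': array([-0.01464288,  0.03059646, -0.06332788]), 'gripper_force': 0.0, 'width': 0.0871639945748092} 0.022
```

View pics/top0.png

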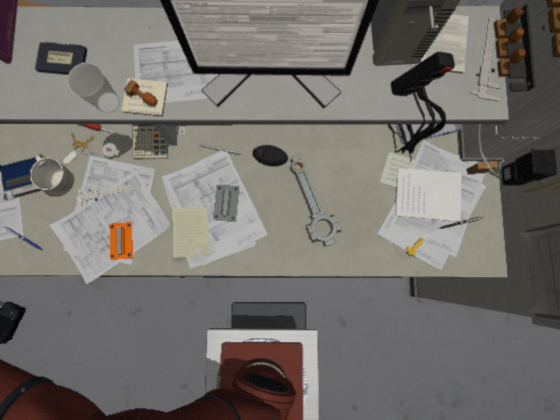

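View pics/side0.png

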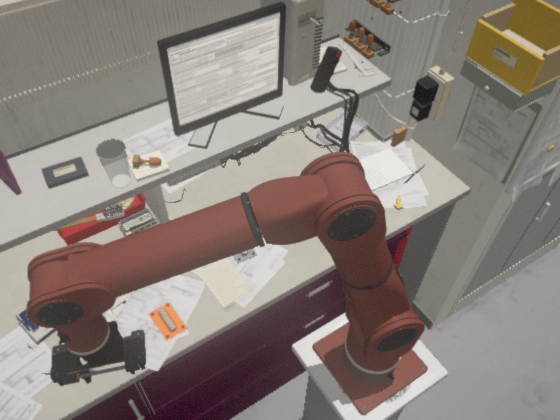

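Top view: the rod runs from about (297,157) to (322,240), big end nearest the robot. The grey stand is at (227,203), its orange look-alike at (121,240), the mouse at (270,155) and the tread gauge at (415,246). The arm hides the rod in the side view. Next I'll zoom in and measure.

```bash
cat > h.py <<'E'
import cv2,numpy as np
from workcell import ctrl
def ray(n,px,z):
    p=ctrl.camera_params(n);K=np.array([[p["fx"],0,p["cx"]],[0,p["fy"],p["cy"]],[0,0,1]])
    u=cv2.undistortPoints(np.array(px,float).reshape(-1,1,2),K,np.array(p["distortion"])).reshape(-1,2)
    T=np.array(p["camera_from_world"]);R=T[:3,:3];c=-R.T@T[:3,3]
    d=np.c_[u,np.ones(len(u))]@R
    return c+d*((z-c[2])/d[:,2])[:,None]
def proj(n,P):
    p=ctrl.camera_params(n);K=np.array([[p["fx"],0,p["cx"]],[0,p["fy"],p["cy"]],[0,0,1]])
    T=np.array(p["camera_from_world"])
    return cv2.projectPoints(np.array(P,float).reshape(-1,1,3),cv2.Rodrigues(T[:3,:3])[0],T[:3,3],K,np.array(p["distortion"]))[0].reshape(-1,2)
E
python3 - <<'E'
from h import *
im=cv2.imread("pics/top0.png")
cv2.imwrite("pics/crop0.png",cv2.resize(im[140:260,170:360],None,fx=4,fy=4,interpolation=cv2.INTER_CUBIC))
print(ray("top",[[297,157],[322,230],[227,203],[270,155],[280,122],[280,276]],0.0).round(3))
E
```

```text
[[ 0.663 -0.103  0.   ]
 [ 0.438 -0.177  0.   ]
 [ 0.519  0.109  0.   ]
 [ 0.669 -0.02   0.   ]
 [ 0.775 -0.051  0.   ]
 [ 0.302 -0.052  0.   ]]
```

View pics/crop0.png

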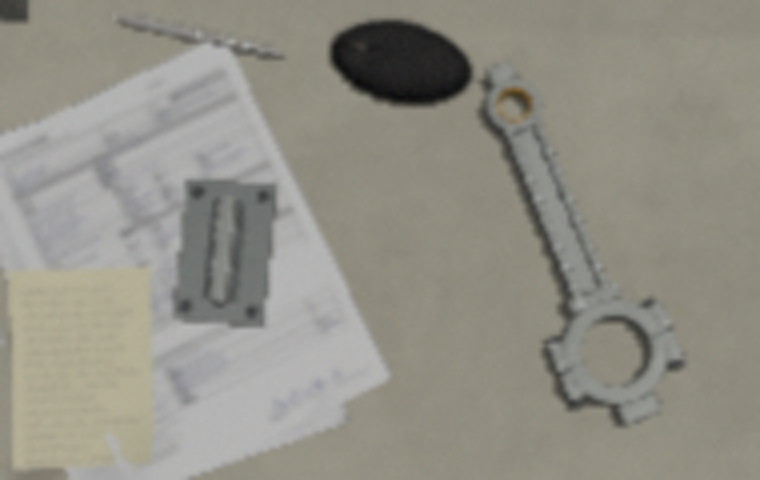

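The crop shows the small bore at about (514,103), the big bore at (615,350) and the stand base corners at (188,180), (276,186), (264,327), (175,318). The mouse is only a few mm from the small end.

Run:
```python
from h import *
c=lambda a:(np.array(a,float)+.5)/4-.5+[170,140]
rs=ray("top",c([[514,103]]),.02)[0];rb=ray("top",c([[615,350]]),.02)[0]
e=ray("top",c([[500,68],[638,415]]),.024)
d=(rb-rs)[:2];print(rs,rb,"len",np.hypot(*d),"ang",np.degrees(np.arctan2(*d[::-1])),"ends",e)
o=rs[:2]+d*115/200;print("origin",o)
s=ray("top",c([[188,180],[276,186],[264,327],[175,318]]),.006)
print(s.round(3),s.mean(0)); v=(s[0]+s[1]-s[2]-s[3])[:2]/2;print(np.hypot(*v),np.degrees(np.arctan2(v[1],v[0])))
g=ray("top",c([[228,197],[219,304]]),.02);print("edge",g,g.mean(0))
st=ctrl.state();y=np.radians(st["tcp_rot"][2]);print(st["ee_pos"],st["tcp_rot"])
dw=np.r_[o-st["ee_pos"][:2],0];print("tool shift",np.array([[np.cos(y),np.sin(y)],[np.sin(y),-np.cos(y)]])@dw[:2]*100)
```

```text
[ 0.63099868 -0.10544599  0.02      ] [ 0.44423769 -0.17883315  0.02      ] len 0.20066225943910088 ang -158.54780625913156 ends [[ 0.65708456 -0.0948143   0.024     ]
 [ 0.39632624 -0.19442642  0.024     ]]
origin [ 0.52361111 -0.14764361]
[[0.574 0.141 0.006]
 [0.57  0.074 0.006]
 [0.462 0.081 0.006]
 [0.469 0.148 0.006]] [0.51851332 0.11130834 0.006     ]
0.10673361084828055 -3.7539967188616195
edge [[0.558142   0.10885531 0.02      ]
 [0.47733155 0.11369759 0.02      ]] [0.51773677 0.11127645 0.02      ]
[0.22935508 0.60770494 0.21253373] [-1.79913752e+02  7.02984849e-03  1.59326200e+02]
tool shift [-54.19811601 -60.28220809]
```

Emit:
drive_tool([
  {"delta_pos": [-27, -30, 0], "rot": [0, 0, 1.2], "hand": 0.7},
  {"delta_pos": [-27, -30, 0], "rot": [0, 0, 1.2], "hand": 0.7},
  {"delta_pos": [-27, -30, 0], "rot": [0, 0, 1.2], "hand": 0.7},
  {"delta_pos": [-27, -30, 0], "rot": [0, 0, 1.2], "hand": 0.7},
  {"delta_pos": [-27, -30, 0], "rot": [0, 0, 1.2], "hand": 0.7},
  {"delta_pos": [-27, -30, 0], "rot": [0, 0, 1.2], "hand": 0.7},
  {"delta_pos": [-27, -30, 0], "rot": [0, 0, 1.2], "hand": 0.7},
  {"delta_pos": [-27, -30, 0], "rot": [0, 0, 1.2], "hand": 0.7},
  {"delta_pos": [-27, -30, 0], "rot": [0, 0, 1.2], "hand": 0.7},
  {"delta_pos": [-27, -30, 0], "rot": [0, 0, 1.2], "hand": 0.7},
  {"delta_pos": [-27, -30, 0], "rot": [0, 0, 1.2], "hand": 0.7},
  {"delta_pos": [-27, -30, 0], "rot": [0, 0, 1.2], "hand": 0.7},
])

```text
t: 1.1
ee_pos: [0.3766, 0.2309, 0.2134]
tcp_rot: [-180.0, -0.0, 90.4]
force: [-0.6, 0.4, 0.8]
width: 0.0607
gripper_force: 0.0
```

```bash
cat >> h.py <<'E'
def shift(tx,ty,tz,yaw):
    s=ctrl.state();p=s["ee_pos"];y=np.radians(s["tcp_rot"][2])
    d=np.array([tx,ty,tz])-p
    print("t",s["t"],"pos",p.round(4),"rot",s["tcp_rot"].round(2),"j",s["joints"].round(1))
    print("shift cm",(np.array([[np.cos(y),np.sin(y),0],[np.sin(y),-np.cos(y),0],[0,0,-1]])@d*100).round(2),"rz",round(-np.radians((yaw-s["tcp_rot"][2]+180)%360-180),3))
E
python3 -c "
from h import *
shift(.5236,-.1476,.12,21.5)"
```

```text
t 1.1 pos [0.3766 0.2309 0.2134] rot [-1.7999e+02 -4.0000e-02  9.0410e+01] j [-58.3  -6.8  19.6 112.    2.3  74.4 -39.1]
shift cm [-37.95  14.43   9.34] rz 1.203
```

Emit:
drive_tool([
  {"delta_pos": [-37.95, 14.4, 9.3], "rot": [0, 0, 1.203], "hand": 0.7},
  {"delta_pos": [-37.95, 14.4, 9.3], "rot": [0, 0, 1.203], "hand": 0.7},
  {"delta_pos": [-37.95, 14.4, 9.3], "rot": [0, 0, 1.203], "hand": 0.7},
  {"delta_pos": [-37.95, 14.4, 9.3], "rot": [0, 0, 1.203], "hand": 0.7},
  {"delta_pos": [-37.95, 14.4, 9.3], "rot": [0, 0, 1.203], "hand": 0.7},
  {"delta_pos": [-37.95, 14.4, 9.3], "rot": [0, 0, 1.203], "hand": 0.7},
  {"delta_pos": [-37.95, 14.4, 9.3], "rot": [0, 0, 1.203], "hand": 0.7},
  {"delta_pos": [-37.95, 14.4, 9.3], "rot": [0, 0, 1.203], "hand": 0.7},
  {"delta_pos": [-37.95, 14.4, 9.3], "rot": [0, 0, 1.203], "hand": 0.7},
  {"delta_pos": [-37.95, 14.4, 9.3], "rot": [0, 0, 1.203], "hand": 0.7},
  {"delta_pos": [-37.95, 14.4, 9.3], "rot": [0, 0, 1.203], "hand": 0.7},
  {"delta_pos": [-37.95, 14.4, 9.3], "rot": [0, 0, 1.203], "hand": 0.7},
])

```text
t: 2.1
ee_pos: [0.5239, -0.147, 0.1189]
tcp_rot: [179.9, 0.2, 21.6]
force: [-0.5, 1.2, -0.3]
width: 0.0611
gripper_force: 0.0
```

Run:
```python
from h import *
shift(.5236,-.1476,.0255,21.5)
A=[]
for i in range(6):
    im=ctrl.capture("side");s=ctrl.state();A.append(np.r_[s["force"],s["torque"]])
print(np.round(A,3)); cv2.imwrite("pics/side1.png",im)
print(proj("side",[[.5236,-.1476,.02]]))
```

```text
t 2.1 pos [ 0.5239 -0.147   0.1189] rot [179.94   0.21  21.58] j [-29.4  13.8  46.3 107.3 -10.9  63.7 -47.4]
shift cm [-0.05  0.05  9.34] rz 0.001
[[ 0.355  1.586  0.492 -0.057  0.135  0.002]
 [ 0.107  1.187 -0.335  0.003  0.089  0.018]
 [-0.135  0.601  0.605 -0.058  0.109 -0.02 ]
 [ 0.149  0.212 -0.235 -0.056  0.107  0.023]
 [ 0.892 -0.107 -0.647 -0.034  0.191 -0.007]
 [ 0.235  0.03   0.131 -0.074  0.133  0.052]]
[[304.52885109 208.77195534]]
```

View pics/side1.png

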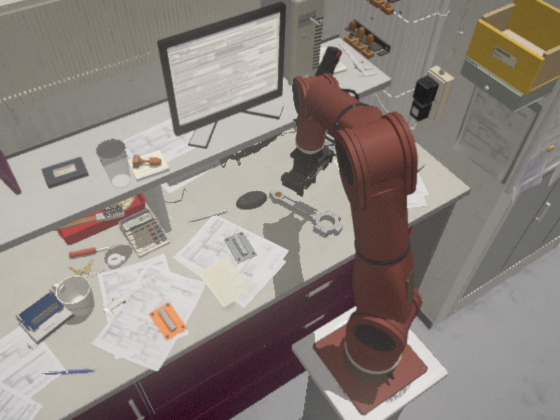

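The tool is above the rod, and the side view shows the rod at about (308,213). Now I'll descend, grip and lift.

Emit:
drive_tool([
  {"delta_pos": [0, 0, 3], "rot": [0, 0, 0], "hand": 0.7},
  {"delta_pos": [0, 0, 6], "rot": [0, 0, 0], "hand": 0.7},
  {"delta_pos": [0, 0, 8.5], "rot": [0, 0, 0], "hand": 0.7},
  {"delta_pos": [0, 0, 9.3], "rot": [0, 0, 0], "hand": 0.7},
  {"delta_pos": [0, 0, 9.3], "rot": [0, 0, 0], "hand": 0.7},
  {"delta_pos": [0, 0, 9.3], "rot": [0, 0, 0], "hand": 0.1},
  {"delta_pos": [0, 0, 9.3], "rot": [0, 0, 0], "hand": 0.1},
  {"delta_pos": [0, 0, 9.3], "rot": [0, 0, 0], "hand": 0.1},
  {"delta_pos": [0, 0, 9.3], "rot": [0, 0, 0], "hand": 0.1},
  {"delta_pos": [0, 0, 9.3], "rot": [0, 0, 0], "hand": 0.1},
  {"delta_pos": [0, 0, 9.3], "rot": [0, 0, 0], "hand": 0.1},
  {"delta_pos": [0, 0, 9.3], "rot": [0, 0, 0], "hand": 0.1},
], force=60)

```text
t: 3.4
ee_pos: [0.5241, -0.1459, 0.0276]
tcp_rot: [180.0, -0.0, 21.6]
force: [-0.6, -0.3, -1.0]
width: 0.0223
gripper_force: 0.0
```

Emit:
drive_tool([
  {"delta_pos": [0, 0, -1], "rot": [0, 0, 0], "hand": 0.1},
  {"delta_pos": [0, 0, -3], "rot": [0, 0, 0], "hand": 0.1},
  {"delta_pos": [0, 0, -5], "rot": [0, 0, 0], "hand": 0.1},
  {"delta_pos": [0, 0, -7], "rot": [0, 0, 0], "hand": 0.1},
  {"delta_pos": [0, 0, -8], "rot": [0, 0, 0], "hand": 0.1},
  {"delta_pos": [0, 0, -8], "rot": [0, 0, 0], "hand": 0.1},
  {"delta_pos": [0, 0, -8], "rot": [0, 0, 0], "hand": 0.1},
  {"delta_pos": [0, 0, -8], "rot": [0, 0, 0], "hand": 0.1},
])

```text
t: 4.07
ee_pos: [0.5233, -0.1456, 0.1064]
tcp_rot: [-180.0, 0.1, 21.7]
force: [0.7, 0.0, -0.5]
width: 0.0083
gripper_force: 0.0
```

```bash
cat >> h.py <<'E'
def ft(n,name="top"):
    A=[]
    for i in range(n):
        im=ctrl.capture(name);s=ctrl.state();A.append(np.r_[s["force"],s["torque"]])
    A=np.array(A);print("FT",A.mean(0).round(3),"sem",(A.std(0)/n**.5).round(3));return im
E
python3 - <<'E'
from h import *
shift(.5180,.1113,.10,86.4)
im=ft(20); cv2.imwrite("pics/side2.png",ft(1,"side"));cv2.imwrite("pics/top2.png",im)
print(ctrl.state()["width"],ctrl.state()["gripper_force"])
a=ctrl.capture("side")
E
```

```text
t 4.0667 pos [ 0.5233 -0.1456  0.1064] rot [-1.7996e+02  6.0000e-02  2.1660e+01] j [-29.2  14.6  46.3 108.2 -11.9  62.2 -46.6]
shift cm [  8.98 -24.07   0.64] rz -1.13
FT [-0.072 -0.009  0.038 -0.062  0.139  0.001] sem [0.107 0.117 0.114 0.008 0.007 0.005]
FT [ 0.792  0.22  -0.6   -0.111  0.156  0.008] sem [0. 0. 0. 0. 0. 0.]
0.00848214103352082 0.0
```

View pics/side2.png

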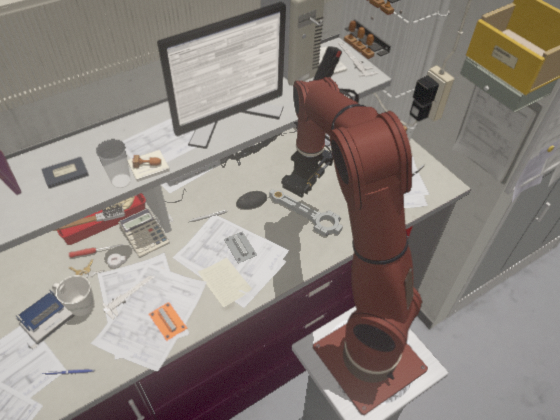

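The grasp missed: the fingers shut to 8 mm and the rod is still on the bench at about (308,213), with the gripper near (303,175). I'll check where the tool projects in both views.

Run:
```python
from h import *
s=ctrl.state();p=s["ee_pos"];print(p,s["width"],ctrl.tip_extent)
for n in("side","top"):
    print(n,proj(n,[p,p+[0,0,-.022],p+[0,0,.051],[.5236,-.1476,.012],[.631,-.1054,.024],[.444,-.1788,.024]]).round(1))
a=cv2.imread("pics/side2.png")[130:280,230:400];b=cv2.imread("pics/top2.png")[130:280,230:400]
cv2.imwrite("pics/c2.png",cv2.resize(np.hstack([a,b]),(782,345),interpolation=cv2.INTER_CUBIC))
```

```text
[ 0.52394429 -0.14594394  0.10736287] 0.008875569684744265 0.022
side [[305.5 191.8]
 [305.1 196.2]
 [306.3 181.1]
 [304.4 210.3]
 [276.9 192.9]
 [326.  219.7]]
top [[314.5 195.1]
 [313.8 196.5]
 [316.1 191.5]
 [312.3 201. ]
 [298.2 165. ]
 [323.5 227.1]]
```

View pics/c2.png

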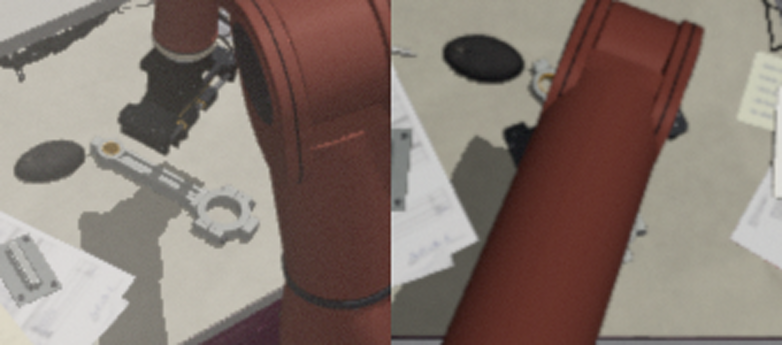

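Both views agree with my rod position, so I'll probe for the real fingertip height with closed fingers over the shank.

Emit:
drive_tool([
  {"delta_pos": [0, 0, 3], "rot": [0, 0, 0], "hand": 0.1},
  {"delta_pos": [0, 0, 5], "rot": [0, 0, 0], "hand": 0.1},
  {"delta_pos": [0, 0, 5.5], "rot": [0, 0, 0], "hand": 0.1},
  {"delta_pos": [0, 0, 5.7], "rot": [0, 0, 0], "hand": 0.1},
  {"delta_pos": [0, 0, 5.9], "rot": [0, 0, 0], "hand": 0.1},
  {"delta_pos": [0, 0, 6.1], "rot": [0, 0, 0], "hand": 0.1},
  {"delta_pos": [0, 0, 6.3], "rot": [0, 0, 0], "hand": 0.1},
  {"delta_pos": [0, 0, 6.4], "rot": [0, 0, 0], "hand": 0.1},
  {"delta_pos": [0, 0, 6.4], "rot": [0, 0, 0], "hand": 0.1},
  {"delta_pos": [0, 0, 6.4], "rot": [0, 0, 0], "hand": 0.1},
])

```text
t: 6.0
ee_pos: [0.5241, -0.1459, 0.0437]
tcp_rot: [180.0, -0.0, 21.6]
force: [0.1, 0.1, -0.2]
width: 0.0088
gripper_force: 0.0
```

Emit:
drive_tool([
  {"delta_pos": [0, 0, 0.2], "rot": [0, 0, 0], "hand": 0.1},
  {"delta_pos": [0, 0, 0.4], "rot": [0, 0, 0], "hand": 0.1},
  {"delta_pos": [0, 0, 0.6], "rot": [0, 0, 0], "hand": 0.1},
  {"delta_pos": [0, 0, 0.8], "rot": [0, 0, 0], "hand": 0.1},
  {"delta_pos": [0, 0, 0.8], "rot": [0, 0, 0], "hand": 0.1},
])

```text
t: 6.42
ee_pos: [0.5236, -0.1459, 0.0348]
tcp_rot: [-180.0, 0.0, 21.6]
force: [0.2, -0.9, 0.2]
width: 0.0087
gripper_force: 0.0
```

Run:
```python
from h import *
s=ctrl.state();print(s["force"],s["ee_pos"])
a=ctrl.capture("side")[130:280,230:400];b=ctrl.capture("top")[130:280,230:400]
cv2.imwrite("pics/c3.png",cv2.resize(np.hstack([a,b]),(782,345),interpolation=cv2.INTER_CUBIC))
print(proj("side",[s["ee_pos"],s["ee_pos"]-[0,0,.022]]))
```

```text
[ 0.24618401 -0.942417    0.17872309] [ 0.52359339 -0.14586302  0.03484829]
[[304.34033601 206.16436959]
 [303.99972282 210.32978765]]
```

View pics/c3.png

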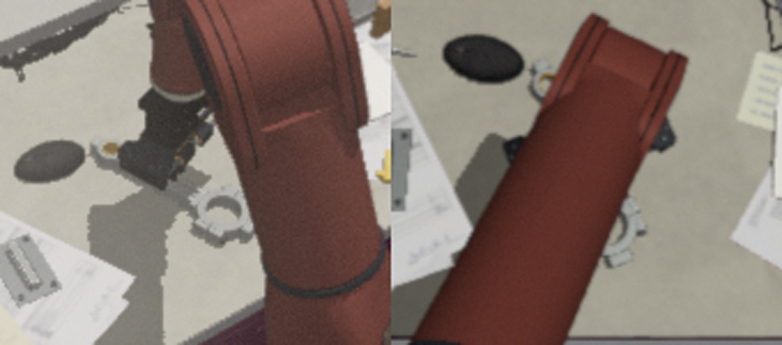

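Run:
```python
from h import *
c=lambda a,o:(np.array(a,float)+.5)/2.3-.5+[230-o,130]
t=c([[513,147],[662,135]],170)
for z in(.08,.12,.15,.2): print(z,ray("top",t,z).round(3), ray("top",t,z).mean(0).round(3))
sd=c([[122,147],[170,187],[150,90],[178,95]],0);print(sd)
p=ctrl.state()["ee_pos"];u=np.array([.93,.368,0]);v=np.array([-.368,.93,0])
for z in(.045,.048,.1):
  print(z,proj("side",[p+v*.095+u*.0375+[0,0,z],p+v*.095-u*.0375+[0,0,z],p-v*.095-u*.0375+[0,0,z]]).round(1),proj("top",[p+v*.095+[0,0,z],p-v*.095+[0,0,z]]).round(1))
```

```text
0.08 [[ 0.533 -0.058  0.08 ]
 [ 0.548 -0.242  0.08 ]] [ 0.541 -0.15   0.08 ]
0.12 [[ 0.525 -0.058  0.12 ]
 [ 0.54  -0.236  0.12 ]] [ 0.533 -0.147  0.12 ]
0.15 [[ 0.52  -0.058  0.15 ]
 [ 0.534 -0.231  0.15 ]] [ 0.527 -0.144  0.15 ]
0.2 [[ 0.51  -0.057  0.2  ]
 [ 0.524 -0.222  0.2  ]] [ 0.517 -0.14   0.2  ]
[[282.76086957 193.63043478]
 [303.63043478 211.02173913]
 [294.93478261 168.84782609]
 [307.10869565 171.02173913]]
0.045 [[279.2 210.1]
 [298.4 220.7]
 [329.9 184.9]] [[282.4 208.9]
 [344.6 184.8]]
0.048 [[279.2 209.5]
 [298.5 220.1]
 [330.  184.3]] [[282.4 208.8]
 [344.8 184.6]]
0.1 [[279.4 198.9]
 [299.2 209.7]
 [331.4 173.6]] [[282.7 205.9]
 [347.8 180.6]]
```

Run:
```python
from h import *
im=cv2.imread("pics/side0.png");p=np.array([.2294,.6077,.2125]);y=np.radians(159.3);ty=np.array([np.sin(y),-np.cos(y),0])
P=[p,p-[0,0,.022],p+[0,0,.048]]+[p+s*ty*.0435-[0,0,.022] for s in(-1,1)]+[p+s*ty*.095+[0,0,.048] for s in(-1,1)]
q=proj("side",P);print(q.round(1))
x0,y0=10,290
c=cv2.resize(im[y0:y0+120,x0:x0+180],None,fx=4,fy=4,interpolation=cv2.INTER_CUBIC)
c=np.clip(c.astype(int)*2,0,255).astype(np.uint8)
for k,(a,b) in enumerate(q): cv2.circle(c,(int((a-x0)*4),int((b-y0)*4)),4,[(0,0,255),(0,255,0),(255,0,0)][min(k,2)] if k<3 else ((0,255,0) if k<5 else (255,0,0)),-1)
cv2.imwrite("pics/c4.png",c)
```

```text
[[111.6 374.8]
 [113.9 378.5]
 [106.6 366.2]
 [133.1 374.5]
 [ 94.3 382.6]
 [150.4 357.4]
 [ 61.4 375.4]]
```

View pics/c4.png

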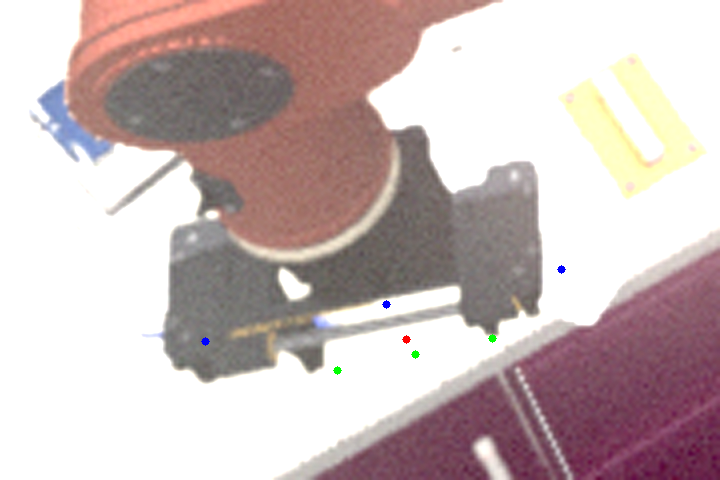

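In the start view the fingertips sit near (310,370) and (485,332) in the crop, against predictions of (337,370) and (492,338). That is a clear offset, but not a conclusive one. I'll keep probing down in small steps.

Emit:
drive_tool([
  {"delta_pos": [0, 0, 0.2], "rot": [0, 0, 0], "hand": 0.1},
  {"delta_pos": [0, 0, 0.4], "rot": [0, 0, 0], "hand": 0.1},
  {"delta_pos": [0, 0, 0.6], "rot": [0, 0, 0], "hand": 0.1},
  {"delta_pos": [0, 0, 0.6], "rot": [0, 0, 0], "hand": 0.1},
])

```text
t: 6.85
ee_pos: [0.5237, -0.1458, 0.0289]
tcp_rot: [-180.0, 0.0, 21.6]
force: [0.1, 0.1, 0.2]
width: 0.0084
gripper_force: 0.0
```

Run:
```python
from h import *
print(ctrl.tip_extent,[a for a in dir(ctrl) if a[0]!="_"],ctrl.state()["force"])
b=cv2.imread("pics/top2.png")
im=ctrl.capture("side")
a=np.hstack([im[150:240,250:350]]);a=cv2.resize(a,(800,600)) if 0 else cv2.resize(a,None,fx=6.6,fy=6.6,interpolation=cv2.INTER_CUBIC)
cv2.imwrite("pics/c5.png",np.clip(a.astype(int)*2,0,255).astype(np.uint8))
```

```text
0.022 ['MotionError', 'camera_params', 'capture', 'finish_job', 'state', 'tip_extent'] [0.08011052 0.07678817 0.22155888]
```

View pics/c5.png

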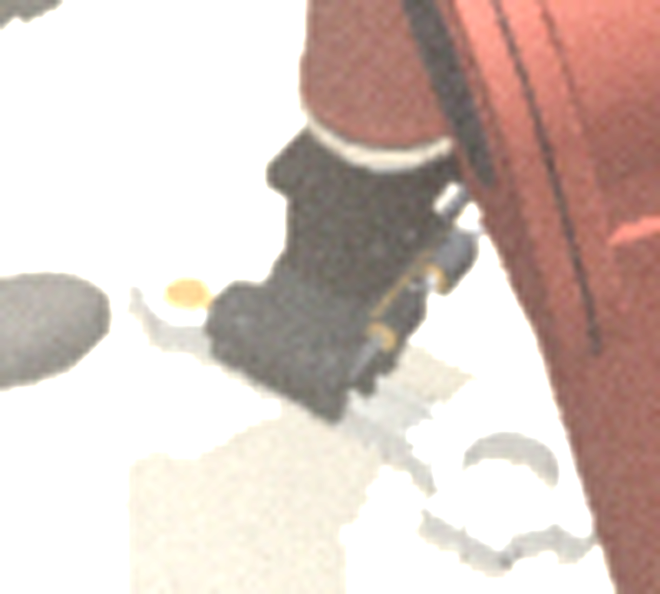

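In this crop the fingertips, at about (375,390), sit on the shank line and appear above it, with still no contact. The reported height may be too low, so I'll continue down carefully.

Emit:
drive_tool([
  {"delta_pos": [0, 0, 0.2], "rot": [0, 0, 0], "hand": 0.1},
  {"delta_pos": [0, 0, 0.4], "rot": [0, 0, 0], "hand": 0.1},
  {"delta_pos": [0, 0, 0.5], "rot": [0, 0, 0], "hand": 0.1},
  {"delta_pos": [0, 0, 0.5], "rot": [0, 0, 0], "hand": 0.1},
])

```text
t: 7.23
ee_pos: [0.5238, -0.1459, 0.0241]
tcp_rot: [-180.0, 0.0, 21.6]
force: [0.6, 0.4, 0.1]
width: 0.009
gripper_force: 0.0
```

Emit:
drive_tool([
  {"delta_pos": [0, 0, 0.2], "rot": [0, 0, 0], "hand": 0.1},
  {"delta_pos": [0, 0, 0.4], "rot": [0, 0, 0], "hand": 0.1},
  {"delta_pos": [0, 0, 0.5], "rot": [0, 0, 0], "hand": 0.1},
  {"delta_pos": [0, 0, 0.5], "rot": [0, 0, 0], "hand": 0.1},
])

```text
t: 7.57
ee_pos: [0.5237, -0.1459, 0.0191]
tcp_rot: [-180.0, 0.0, 21.6]
force: [0.4, 0.5, -1.0]
width: 0.0087
gripper_force: 0.0
```

The reported tip height is now below the bench with no contact, so the reported z must be biased. Continuing.

Emit:
drive_tool([
  {"delta_pos": [0, 0, 0.2], "rot": [0, 0, 0], "hand": 0.1},
  {"delta_pos": [0, 0, 0.4], "rot": [0, 0, 0], "hand": 0.1},
  {"delta_pos": [0, 0, 0.5], "rot": [0, 0, 0], "hand": 0.1},
  {"delta_pos": [0, 0, 0.5], "rot": [0, 0, 0], "hand": 0.1},
])

```text
t: 7.9
ee_pos: [0.5241, -0.1459, 0.0152]
tcp_rot: [-180.0, -0.0, 21.6]
force: [-4.4, 1.3, 13.5]
width: 0.0088
gripper_force: 6.4
```

Contact at reported TCP z of about 0.015, which is either the rod top (bias about 30 mm) or the bench (about 7 mm). Raising, opening fully and descending astride the shank will tell which.

Emit:
drive_tool([
  {"delta_pos": [0, 0, -1.0], "rot": [0, 0, 0], "hand": 1},
  {"delta_pos": [0, 0, -1.5], "rot": [0, 0, 0], "hand": 1},
  {"delta_pos": [0, 0, -1.5], "rot": [0, 0, 0], "hand": 1},
  {"delta_pos": [0, 0, -1.5], "rot": [0, 0, 0], "hand": 1},
  {"delta_pos": [0, 0, -1.5], "rot": [0, 0, 0], "hand": 1},
  {"delta_pos": [0, 0, -1.5], "rot": [0, 0, 0], "hand": 1},
  {"delta_pos": [0, 0, -1.5], "rot": [0, 0, 0], "hand": 1},
  {"delta_pos": [0, 0, -1.5], "rot": [0, 0, 0], "hand": 1},
  {"delta_pos": [0, 0, -1.0], "rot": [0, 0, 0], "hand": 1},
  {"delta_pos": [0, 0, -0.5], "rot": [0, 0, 0], "hand": 1},
  {"delta_pos": [0, 0, 0], "rot": [0, 0, 0], "hand": 1},
  {"delta_pos": [0, 0, 0], "rot": [0, 0, 0], "hand": 1},
])

```text
t: 8.9
ee_pos: [0.5231, -0.1457, 0.013]
tcp_rot: [-180.0, 0.1, 21.6]
force: [-1.2, 0.2, -0.3]
width: 0.0805
gripper_force: 0.0
```

```bash
python3 -c "
from h import *
s=ctrl.state();print(s['ee_pos'],s['force'],s['torque'],s['width'])"
```

```text
[ 0.52306286 -0.14571496  0.01302398] [-1.21839241  0.17212438 -0.32299444] [-0.06771861  0.15988106 -0.06549048] 0.08050079036324745
```

No contact when open, so it was the rod top and the bias is about 30 mm. I'll descend another 18 mm.

Emit:
drive_tool([
  {"delta_pos": [0, 0, 0.4], "rot": [0, 0, 0], "hand": 1},
  {"delta_pos": [0, 0, 0.8], "rot": [0, 0, 0], "hand": 1},
  {"delta_pos": [0, 0, 1.1], "rot": [0, 0, 0], "hand": 1},
  {"delta_pos": [0, 0, 1.1], "rot": [0, 0, 0], "hand": 1},
])

```text
t: 9.23
ee_pos: [0.5235, -0.1459, 0.0026]
tcp_rot: [-180.0, 0.1, 21.6]
force: [0.2, -0.0, 0.7]
width: 0.0869
gripper_force: 0.0
```

Emit:
drive_tool([
  {"delta_pos": [0, 0, 0.2], "rot": [0, 0, 0], "hand": 1},
  {"delta_pos": [0, 0, 0.4], "rot": [0, 0, 0], "hand": 1},
  {"delta_pos": [0, 0, 0.4], "rot": [0, 0, 0], "hand": 1},
])

```text
t: 9.48
ee_pos: [0.5238, -0.1459, -0.0009]
tcp_rot: [-180.0, 0.0, 21.6]
force: [-1.2, 0.3, 0.1]
width: 0.0874
gripper_force: 0.0
```

Emit:
drive_tool([
  {"delta_pos": [0, 0, 0.2], "rot": [0, 0, 0], "hand": 0.1},
  {"delta_pos": [0, 0, 0.2], "rot": [0, 0, 0], "hand": 0.1},
  {"delta_pos": [0, 0, 0.2], "rot": [0, 0, 0], "hand": 0.1},
  {"delta_pos": [0, 0, 0.2], "rot": [0, 0, 0], "hand": 0.1},
  {"delta_pos": [0, 0, 0.2], "rot": [0, 0, 0], "hand": 0.1},
  {"delta_pos": [0, 0, 0.2], "rot": [0, 0, 0], "hand": 0.1},
  {"delta_pos": [0, 0, 0.2], "rot": [0, 0, 0], "hand": 0.1},
  {"delta_pos": [0, 0, 0.2], "rot": [0, 0, 0], "hand": 0.1},
  {"delta_pos": [0, 0, 0.2], "rot": [0, 0, 0], "hand": 0.1},
  {"delta_pos": [0, 0, 0.2], "rot": [0, 0, 0], "hand": 0.1},
  {"delta_pos": [0, 0, 0.2], "rot": [0, 0, 0], "hand": 0.1},
  {"delta_pos": [0, 0, 0.2], "rot": [0, 0, 0], "hand": 0.1},
], force=20)

```text
t: 10.48
ee_pos: [0.524, -0.1461, -0.0026]
tcp_rot: [180.0, -0.0, 21.6]
force: [0.6, -1.4, -0.4]
width: 0.0276
gripper_force: 20.0
```

Gripped at 27.6 mm. Raise the grip force, lift, and weigh.

Emit:
drive_tool([
  {"delta_pos": [0, 0, 0], "rot": [0, 0, 0], "hand": 0.1},
  {"delta_pos": [0, 0, 0], "rot": [0, 0, 0], "hand": 0.1},
  {"delta_pos": [0, 0, -1], "rot": [0, 0, 0], "hand": 0.1},
  {"delta_pos": [0, 0, -3], "rot": [0, 0, 0], "hand": 0.1},
  {"delta_pos": [0, 0, -5], "rot": [0, 0, 0], "hand": 0.1},
  {"delta_pos": [0, 0, -7], "rot": [0, 0, 0], "hand": 0.1},
  {"delta_pos": [0, 0, -8], "rot": [0, 0, 0], "hand": 0.1},
  {"delta_pos": [0, 0, -8], "rot": [0, 0, 0], "hand": 0.1},
  {"delta_pos": [0, 0, -8], "rot": [0, 0, 0], "hand": 0.1},
  {"delta_pos": [0, 0, -8], "rot": [0, 0, 0], "hand": 0.1},
  {"delta_pos": [0, 0, -8], "rot": [0, 0, 0], "hand": 0.1},
], force=60)

```text
t: 11.4
ee_pos: [0.523, -0.1457, 0.0762]
tcp_rot: [-180.0, 0.1, 21.7]
force: [0.5, 0.5, -5.1]
width: 0.0278
gripper_force: 60.0
```

Run:
```python
from h import *
im=ft(24);cv2.imwrite("pics/top3.png",im);cv2.imwrite("pics/side3.png",ctrl.capture("side"))
s=ctrl.state();print(s["width"],s["gripper_force"])
shift(.5180,.1113,.078,86.4)
```

```text
FT [ 0.037  0.024 -3.684 -0.096  0.18  -0.006] sem [0.118 0.101 0.076 0.007 0.005 0.006]
0.027716761986411303 59.997718334198
t 12.65 pos [ 0.5239 -0.1459  0.0774] rot [180.     0.    21.64] j [-28.2  17.   45.6 109.7 -14.1  59.  -44.8]
shift cm [  8.94 -24.13  -0.06] rz -1.13
```

The rod weighs 3.7 N and the torque puts the centre of mass about 13.6 mm from the grip toward the small end. Move over the stand with that offset.

Emit:
drive_tool([
  {"delta_pos": [1.5, -4, 0], "rot": [0, 0, -0.12], "hand": 0.1},
  {"delta_pos": [3, -7, 0], "rot": [0, 0, -0.24], "hand": 0.1},
  {"delta_pos": [4, -10, 0], "rot": [0, 0, -0.36], "hand": 0.1},
  {"delta_pos": [5, -13, 0], "rot": [0, 0, -0.48], "hand": 0.1},
  {"delta_pos": [6, -16, 0], "rot": [0, 0, -0.6], "hand": 0.1},
  {"delta_pos": [7, -19, 0], "rot": [0, 0, -0.72], "hand": 0.1},
  {"delta_pos": [8, -21, 0], "rot": [0, 0, -0.84], "hand": 0.1},
  {"delta_pos": [8.4, -22.9, 0], "rot": [0, 0, -0.96], "hand": 0.1},
  {"delta_pos": [8.4, -22.9, 0], "rot": [0, 0, -1.08], "hand": 0.1},
  {"delta_pos": [8.4, -22.9, 0], "rot": [0, 0, -1.13], "hand": 0.1},
  {"delta_pos": [8.4, -22.9, 0], "rot": [0, 0, -1.13], "hand": 0.1},
  {"delta_pos": [8.4, -22.9, 0], "rot": [0, 0, -1.13], "hand": 0.1},
])

```text
t: 13.65
ee_pos: [0.5176, 0.0976, 0.0773]
tcp_rot: [-180.0, 0.0, 86.2]
force: [0.0, -0.3, -4.2]
width: 0.0275
gripper_force: 60.0
```

Run:
```python
from h import *
im=ft(10);cv2.imwrite("pics/top4.png",im);s=ctrl.capture("side");cv2.imwrite("pics/side4.png",s)
shift(.5180,.0977,.077,86.4)
a=im[150:260,150:310];b=s[180:290,180:340]
c=cv2.resize(np.hstack([a,b]),None,fx=2.5,fy=2.5,interpolation=cv2.INTER_CUBIC)
cv2.imwrite("pics/c6.png",np.clip(c*1.3,0,255).astype(np.uint8))
```

```text
FT [ 0.088  0.172 -3.69  -0.145  0.054  0.005] sem [0.087 0.141 0.157 0.01  0.008 0.008]
t 14.2 pos [0.5175 0.0979 0.0774] rot [-180.      0.     86.38] j [-41.5  12.3  29.1 111.5  -7.   58.  -12.8]
shift cm [-0.01  0.05  0.04] rz -0.0
```

View pics/c6.png

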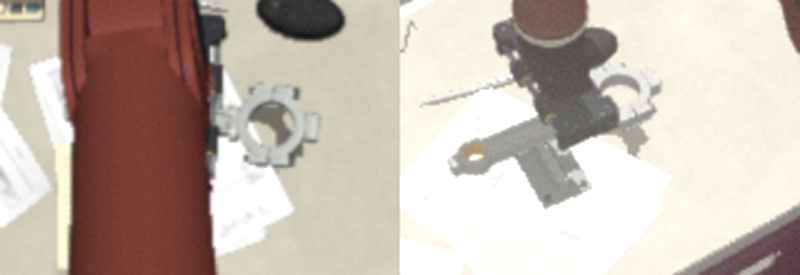

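The picture budget is now used. The top crop shows the big bore at (271,125); the side crop shows the small bore at (474,152) and the big bore at (625,88). The stand lies beneath. I'll triangulate from these.

Run:
```python
from h import *
B_t=np.array([[271,125]])/2.5+[150,150];B_s=np.array([[225,88]])/2.5+[180,180];S_s=np.array([[74,152]])/2.5+[180,180]
for z in np.arange(.06,.15,.01): print(round(z,3),ray("top",B_t,z)[0].round(4),ray("side",B_s,z)[0].round(4),ray("side",S_s,z)[0].round(4))
```

```text
0.06 [0.5177 0.0115 0.06  ] [ 0.5354 -0.0162  0.06  ] [0.5499 0.1982 0.06  ]
0.07 [0.516 0.011 0.07 ] [ 0.5286 -0.0119  0.07  ] [0.5429 0.2009 0.07  ]
0.08 [0.5143 0.0105 0.08  ] [ 0.5218 -0.0075  0.08  ] [0.536  0.2037 0.08  ]
0.09 [0.5125 0.0101 0.09  ] [ 0.5149 -0.0031  0.09  ] [0.529  0.2064 0.09  ]
0.1 [0.5108 0.0096 0.1   ] [0.5081 0.0013 0.1   ] [0.5221 0.2092 0.1   ]
0.11 [0.5091 0.0091 0.11  ] [0.5012 0.0056 0.11  ] [0.5151 0.2119 0.11  ]
0.12 [0.5074 0.0087 0.12  ] [0.4944 0.01   0.12  ] [0.5082 0.2147 0.12  ]
0.13 [0.5056 0.0082 0.13  ] [0.4876 0.0144 0.13  ] [0.5012 0.2174 0.13  ]
0.14 [0.5039 0.0077 0.14  ] [0.4807 0.0188 0.14  ] [0.4943 0.2201 0.14  ]
```

Triangulation confirms the rod is level and within about 5 mm of where expected (rod top at z of about 0.10). Lower toward the edge.

Emit:
drive_tool([
  {"delta_pos": [0, 0, 2], "rot": [0, 0, 0], "hand": 0.1},
  {"delta_pos": [0, 0, 4], "rot": [0, 0, 0], "hand": 0.1},
  {"delta_pos": [0, 0, 5.2], "rot": [0, 0, 0], "hand": 0.1},
  {"delta_pos": [0, 0, 5.5], "rot": [0, 0, 0], "hand": 0.1},
  {"delta_pos": [0, 0, 5.6], "rot": [0, 0, 0], "hand": 0.1},
  {"delta_pos": [0, 0, 5.7], "rot": [0, 0, 0], "hand": 0.1},
  {"delta_pos": [0, 0, 5.7], "rot": [0, 0, 0], "hand": 0.1},
  {"delta_pos": [0, 0, 5.7], "rot": [0, 0, 0], "hand": 0.1},
])

```text
t: 14.87
ee_pos: [0.5182, 0.0981, 0.0212]
tcp_rot: [179.9, -0.0, 86.4]
force: [0.5, -0.7, -4.5]
width: 0.0277
gripper_force: 60.0
```

```bash
cat >> h.py <<'E'
def bush(n="side",k=4):
    R=[]
    for i in range(k):
        im=ctrl.capture(n);roi=im[215:285,180:250] if n=="side" else im[140:270,130:300]
        o=(180,215) if n=="side" else (130,140)
        h=cv2.cvtColor(roi,cv2.COLOR_BGR2HSV);m=cv2.inRange(h,(8,70,50),(25,255,255))
        q,l,st,c=cv2.connectedComponentsWithStats(m)
        R+=[[*(c[j]+o),st[j,4]] for j in range(1,q) if st[j,4]>5]
    print("bush",n,np.round(R,1).tolist())
E
python3 - <<'E'
from h import *
s=ctrl.state();print(s["ee_pos"],s["tcp_rot"]);ft(4);bush(k=2)
E
```

```text
[0.51823034 0.09805268 0.02120978] [ 1.79926923e+02 -3.62943124e-02  8.63828801e+01]
FT [-0.308  0.412 -3.221 -0.147  0.039  0.014] sem [0.285 0.145 0.172 0.029 0.019 0.007]
bush side [[211.0, 250.0, 24.0], [211.0, 250.0, 24.0]]
```

Emit:
drive_tool([
  {"delta_pos": [0, 0, 0.1], "rot": [0, 0, 0], "hand": 0.1},
  {"delta_pos": [0, 0, 0.2], "rot": [0, 0, 0], "hand": 0.1},
  {"delta_pos": [0, 0, 0.2], "rot": [0, 0, 0], "hand": 0.1},
])

```text
t: 15.42
ee_pos: [0.5174, 0.0979, 0.0181]
tcp_rot: [-180.0, 0.0, 86.4]
force: [0.3, 0.1, -3.7]
width: 0.0275
gripper_force: 60.0
```

Emit:
drive_tool([
  {"delta_pos": [0, 0, 0.05], "rot": [0, 0, 0], "hand": 0.1},
  {"delta_pos": [0, 0, 0.1], "rot": [0, 0, 0], "hand": 0.1},
  {"delta_pos": [0, 0, 0.1], "rot": [0, 0, 0], "hand": 0.1},
])

```text
t: 15.67
ee_pos: [0.5175, 0.0979, 0.0174]
tcp_rot: [-180.0, 0.0, 86.4]
force: [0.1, -0.6, -2.6]
width: 0.0276
gripper_force: 60.0
```

Emit:
drive_tool([
  {"delta_pos": [0, 0, 0.05], "rot": [0, 0, 0], "hand": 0.1},
  {"delta_pos": [0, 0, 0.05], "rot": [0, 0, 0], "hand": 0.1},
])

```text
t: 15.83
ee_pos: [0.5176, 0.0979, 0.0173]
tcp_rot: [-180.0, -0.0, 86.4]
force: [-2.2, -0.9, 3.3]
width: 0.0274
gripper_force: 60.0
```

```bash
python3 -c "
from h import *
ft(5,'side');bush(k=1);print(ctrl.state()['ee_pos'])"
```

```text
FT [-3.509 -1.038  5.533 -0.293  0.881  0.022] sem [0.232 0.283 0.354 0.012 0.022 0.008]
bush side [[211.0, 250.5, 22.0]]
[0.51757145 0.097863   0.0172401 ]
```

In contact at about 9 N. Back off slightly, release, and rise.

Emit:
drive_tool([
  {"delta_pos": [0, 0, -0.05], "rot": [0, 0, 0], "hand": 0.1},
  {"delta_pos": [0, 0, -0.05], "rot": [0, 0, 0], "hand": 0.1},
  {"delta_pos": [0, 0, -0.05], "rot": [0, 0, 0], "hand": 0.7},
  {"delta_pos": [0, 0, -0.05], "rot": [0, 0, 0], "hand": 0.7},
  {"delta_pos": [0, 0, -0.05], "rot": [0, 0, 0], "hand": 0.7},
  {"delta_pos": [0, 0, -0.05], "rot": [0, 0, 0], "hand": 0.7},
  {"delta_pos": [0, 0, -0.05], "rot": [0, 0, 0], "hand": 0.7},
  {"delta_pos": [0, 0, -0.05], "rot": [0, 0, 0], "hand": 0.7},
  {"delta_pos": [0, 0, -2], "rot": [0, 0, 0], "hand": 0.7},
  {"delta_pos": [0, 0, -5], "rot": [0, 0, 0], "hand": 0.7},
  {"delta_pos": [0, 0, -7], "rot": [0, 0, 0], "hand": 0.7},
  {"delta_pos": [0, 0, -8], "rot": [0, 0, 0], "hand": 0.7},
])

```text
t: 17.13
ee_pos: [0.5189, 0.0981, 0.0995]
tcp_rot: [179.8, -0.1, 86.4]
force: [0.6, -0.3, 0.3]
width: 0.061
gripper_force: 0.0
```

Run:
```python
from h import *
bush(k=20);s=ctrl.state();print(s["t"],s["width"],s["ee_pos"])
ims=[ctrl.capture(n) for n in("side","top")]
cv2.imwrite("pics/side7.png",ims[0]);cv2.imwrite("pics/top7.png",ims[1])
for dz in(-.018,0,.018): print(dz,proj("side",[[.5195,.2116,.044+dz],[.508,.0116,.044-dz*85/115]]).round(1),proj("top",[[.508,.0116,.044-dz*85/115]]).round(1))
```

```text
bush side [[211.1, 250.8, 21.0], [211.2, 250.8, 20.0], [211.3, 250.8, 19.0], [211.2, 250.8, 20.0], [211.3, 250.8, 20.0], [211.0, 250.8, 20.0], [211.1, 250.8, 21.0], [211.1, 250.7, 19.0], [211.2, 250.9, 20.0], [211.1, 250.8, 21.0], [211.2, 250.6, 19.0], [211.2, 250.7, 22.0], [211.2, 250.8, 19.0], [211.1, 250.8, 21.0], [211.0, 250.8, 20.0], [211.3, 250.7, 19.0], [211.0, 250.8, 20.0], [211.1, 250.8, 21.0], [211.1, 250.8, 21.0], [211.2, 250.7, 22.0]]
18.1333 0.06091679904261345 [0.5175563  0.09792968 0.09687273]
-0.018 [[211.4 255.7]
 [267.3 224.9]] [[258.4 203.5]]
0 [[210.9 252.4]
 [267.3 227.5]] [[258.6 204.2]]
0.018 [[210.4 249. ]
 [267.3 230. ]] [[258.8 204.9]]
```

The bush pixel matches the level, held value (250.8 against 250.5; tipping would shift it by at least 2.4 px), and it held steady for a second untouched. I'll wait a little longer, recheck, and hand in.

Emit:
drive_tool([
  {"delta_pos": [0, 0, -2], "rot": [0, 0, 0], "hand": 0.7},
  {"delta_pos": [0, 0, -3], "rot": [0, 0, 0], "hand": 0.7},
  {"delta_pos": [0, 0, -3], "rot": [0, 0, 0], "hand": 0.7},
  {"delta_pos": [0, 0, -3], "rot": [0, 0, 0], "hand": 0.7},
  {"delta_pos": [0, 0, -3], "rot": [0, 0, 0], "hand": 0.7},
  {"delta_pos": [0, 0, -3], "rot": [0, 0, 0], "hand": 0.7},
  {"delta_pos": [0, 0, -3], "rot": [0, 0, 0], "hand": 0.7},
  {"delta_pos": [0, 0, -3], "rot": [0, 0, 0], "hand": 0.7},
  {"delta_pos": [0, 0, -3], "rot": [0, 0, 0], "hand": 0.7},
  {"delta_pos": [0, 0, -3], "rot": [0, 0, 0], "hand": 0.7},
  {"delta_pos": [0, 0, -3], "rot": [0, 0, 0], "hand": 0.7},
  {"delta_pos": [0, 0, -3], "rot": [0, 0, 0], "hand": 0.7},
])

```text
t: 19.23
ee_pos: [0.5175, 0.0979, 0.1268]
tcp_rot: [-180.0, 0.0, 86.4]
force: [0.1, -0.1, 0.2]
width: 0.0607
gripper_force: 0.0
```

Run:
```python
from h import *
bush(k=3)
a=cv2.imread("pics/side7.png");b=ctrl.capture("side")
for n,i in(("7",a),("now",b)):
    g=cv2.cvtColor(i[205:250,255:290],cv2.COLOR_BGR2GRAY);print(n,g.mean())
g0=cv2.cvtColor(a[200:250,262:300],cv2.COLOR_BGR2GRAY).astype(np.float32);g1=cv2.cvtColor(b[200:250,262:300],cv2.COLOR_BGR2GRAY).astype(np.float32)
print(cv2.phaseCorrelate(g0,g1))
g2=cv2.cvtColor(cv2.imread("pics/top4.png")[180:225,240:290],cv2.COLOR_BGR2GRAY).astype(np.float32);g3=cv2.cvtColor(ctrl.capture("top")[180:225,240:290],cv2.COLOR_BGR2GRAY).astype(np.float32)
print("big end top shift vs lifted (expect ~+0.4,+4.5 level)",cv2.phaseCorrelate(g2,g3))
```

```text
bush side [[211.2, 250.8, 21.0], [211.1, 250.7, 22.0], [211.1, 250.7, 22.0]]
7 166.36444444444444
now 165.89142857142858
((-0.1010840450369308, -0.08270015886144577), 0.7720292856693268)
big end top shift vs lifted (expect ~+0.4,+4.5 level) ((0.42552782618363594, 3.8596792895501224), 0.6228621567620172)
```

The rod is still and level.

```bash
python3 -c "
from workcell import ctrl
print(ctrl.finish_job())"
```

```text
the job is handed in; nothing more can be done
None
```

The rod is balanced on the stand's edge, level, let go and at rest by the camera checks, and the job was handed in at about 19.5 s; no verdict came back, and I didn't re-measure the bystanders at the end.

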